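# Touch off the hand coffee mill, refit its crank and wind it

## Robot

A 6-joint arm with a two-finger parallel gripper is mounted at the origin on a cart in front of the work surface, level with it; the furniture and walls round the work are solid. World frame = base frame: x ahead of the robot, y to its left, z up, the work surface at z = 0. Lengths are in mm, angles in rad, forces in N, time in s.
With the tool pointing down it reaches from about 400 to 925 mm from the base axis. Payload 12.5 kg.
Tool frame: the origin (TCP) lies midway between the tips of the shut fingers; the grasp point (between the pads) lies 19 mm behind it; z points along the fingers, y is the line along which they close (so a half turn about z gives the same grasp; the last joint's range is limited). The gripper opens to 95 mm and grips with 3 to 60 N. Pads are 20 mm wide; open, the fingers measure 119 mm over their backs; the gripper's body (75 mm by 180 mm) begins 59 mm behind the grasp point.
Start: joints at [-1.407, 0.491, 1.559, -0, 1.092, -0.106], TCP at [166.609, -602.402, 214.661] pointing down, gripper open.
Joint ranges: [-3.1, 3.1], [-0.84, 2.19], [0.05, 2.79], [-1.13, 4.28], [0.06, 2.93], [-2.69, 2.69]. Speed limits (rad/s): [2.22, 2.22, 2.79, 3.14, 3.14, 3.14].

## Interface

Orientations are given as [roll, pitch, yaw] about the fixed x, y, z axes, in that order (R = Rz(yaw) Ry(pitch) Rx(roll)).
In Python, from cell import readout, eyes, env gives the robot as it stands.
- The arm moves only by the tool move_arm, never from a script. Its argument "plan" is a list of rows, each a list of 3 entries, a list of its own where there are three numbers: the turn, a rotation vector about the tool's x, y, z in degrees, then the shift along the tool's x, y, z in m, then the gripper command: -1 is shut, 1 is fully open, values between are in proportion. In form: [[[ax, ay, az], [x, y, z], jaw], ...]. A call has 1 to 5 rows; each row is the pose to reach, as a shift and turn from the pose commanded when the call began, along the tool's axes at that moment; what a row does not reach only later rows make up. A row lasts 1/8 s, in which the tool goes at most 62.5 mm and 10.7 degrees, less where a joint would pass 70% of its speed; a pose out of reach is approached as far as the arm can. A call with a gripper value outside its range is refused whole. The fingers move at their own pace and stop on an object; the grip force is fixed at half the most. Time passes only in rows, so rows that repeat a pose let the fingers close. It gives the time, the measured TCP pose, the force, the opening and the grip force at its end, in the units of the state.
- readout.state(): the state, without advancing time (a new reading comes with each control period).
- eyes.read_camera(name): name is "side" or "top" or "wrist"; returns a dict with "img" (480x640x3 uint8, red, green, blue), "K" (3x3 intrinsics, pixels), "extrinsics" (4x4, takes a point from camera to world coordinates). Camera axes: x right, y up, looking along -z (the intrinsics and any distortion apply to the point x, -y, -z); pixel columns grow to the right and rows downward; lengths in mm; the calibration is good to about 2 mm. A picture is of the moment at which its call begins. There is no depth.
- env.job_done(): hands the job in; it is judged then, once.
Trained networks look in a picture, given as the dict that the camera call returned (one of the last four; its "shot" number tells which), for a name from the list of things; names that differ only in an ending like _2 or _b are one class to them, and where a whole thing is asked for, a point or a joint stands for the part that bears it (a point fixed in the world has none). Each returns a list of dicts, best first, with "score" (0 to 1); they miss things now and then, are a little off and sometimes report something else, mostly with a low value. They report only what shows in the picture. A call takes as long as a camera call. They do not tell look-alikes from the thing itself.
- eyes.cut_out(picture, name): "mask" (480x640 bool, what is visible of it) and "uv" ([column, row] in pixels, amid what is visible of it).
The state is a dict: "t": time; "joints": joint angles; "qvel": joint speeds; "tau": joint torques, N m; "eef_pos": TCP position; "tcp_rot": TCP orientation; "ft_force": force on the tool from outside, world axes, zero at the start; "moment": the same for the moment, N m; "opening": opening from 0.0 (shut) to 1.0 (fully open); "grip_force": force on a finger pad.
Only numpy, scipy, OpenCV 4.12 (cv2) and the standard library are available. Lean on these libraries where they do the work, as an engineer would, in place of code of your own. Each camera call takes 0.05 s, during which the arm holds its last target. There are 200 camera calls.

## Task

The crank of the hand coffee mill is off, and the mill stands loosely in its tray, so feel for it first: with the fingertips touch the mill's wide front face lightly near its left end, then near its right end, then the middle of one of its end faces, resting a moment at each. Then put the crank on the mill's square shaft with its arm roughly towards the tray's front, turning it under light pressure until it drops fully home, wind it clockwise about half a turn, past the left, until the arm points straight to the back of the tray, and let go. Never press or shove hard, and leave the cup, the salt shaker and the timer alone.

Things in the scene. Friction and masses are not known exactly. Their poses are not given: they have to be found in the camera images.
- tray: fixed oak tray, 146 (x) x 186 (y) x 18 mm high; origin: centre of its underside; x runs from its front (robot side) to its back, y to its left. A sage-green coffee mill stands loosely in it. Only the tray is measured: the mill's own axis is up to 10 mm off the tray's in x and in y, and the mill is turned up to 6 degrees either way
- mill_place (a point): point on the tray's axis, 67 mm above the worktop: where the mill's centre would be if it stood true. The mill's case is a box with flat upright faces, 90 mm deep (x) x 130 mm wide (y), 11 to 93 mm above the worktop; touch it 50 to 85 mm up. It weighs 4 kg and slides only above 30 N; more than 20 N from a finger is too hard
- shaft_place (a point): point on the tray's axis at the height of the mill's brass collar, 110 mm up. The shaft stands on the case's centre: 14 mm square from 110 to 124 mm, then a round pilot 12.6 mm across, tapering to 9.6 mm at its end, 132 mm up. It turns endlessly with a steady drag of 0.15 N m, stays where left, and starts at any angle (not measured)
- crank: loose steel crank, 0.24 kg, standing on its hub; origin: centre of the hub's underside; z up, x along its arm (9 mm rod, 30 to 38 mm up). It fits the shaft at four angles 90 degrees apart: use the one with its arm within 45 degrees of the tray's front (-x). More than 60 N between crank and mill, summed over the touching faces, is too hard (winding alone makes about 20)
- crank_hub (a point): middle of the hub, 25 mm above its underside. Hub: block 32 x 32 mm, 40 mm high; grip it across crank y. Its 15.6 mm square socket, sides parallel to the hub's, opens downwards, 25 mm deep, mouth chamfered 1 mm. Fully home its underside rests on the collar, 110 mm above the worktop; until tang and socket line up it stays 122 to 124 mm up
- crank_knob (a point): grip height on the crank's dark wooden knob, 85 mm from the hub's axis and 60 mm above the hub's underside; the knob is round, 17 to 21 mm across, from 39 to 76 mm above the hub's underside, and spins freely on its own upright pin
- espresso_cup: cream espresso cup, 59 mm across, 56 mm high, handle at +y of its own; origin at the centre of its underside; bystander
- salt_shaker: glass and steel salt shaker, 44 mm across, 90 mm high; origin at the centre of its underside; bystander
- egg_timer: cream wind-up timer, 66 mm across, 61 mm high; origin at the centre of its underside; bystander
Not all that is in view belongs to the job. Of the things that look like the crank, take the one that is farthest from the robot's base at the start.

How it is judged:
By the outcome, as a careful person would: the job done as asked, in the order asked, and still so for the second after the job is handed in, with the robot touching nothing.
It also fails if it takes over 72 s, if anything falls off the work surface, if the arm or the gripper's body presses on something with over 40 N, if the wrist force passes 120 N, or if a joint passes its speed limit or range.

## Working session

There is one attempt and no reset: what is moved stays moved. The work goes in short steps, Python scripts to look and compute and a tool call to move; the robot and the scene stay as the last step left them, time stands still between calls to the robot, and variables do not carry over. Pictures are saved under pics/ and viewed, at most 10 in all, crops included, and the job is handed in when it is done.

Besides the shell and the picture viewer there is one more tool, called after ">>>" as name(argument=value, ...) on one line, values as JSON. move_arm: Moves the arm, as the interface text tells. Its arguments: {"type":"object","properties":{"plan":{"type":"array","items":{"type":"array"}}},"required":["plan"]}

```bash
ls; mkdir -p pics
python3 - <<'E'
from cell import readout, eyes, env
import cv2,numpy as np
print(readout.state())
ims=[]
for n in ["side","top"]:
    p=eyes.read_camera(n)
    cv2.imwrite(f"pics/{n}0.png",p["img"][:,:,::-1])
    print(n,p["K"].tolist(),np.round(p["extrinsics"],4).tolist(),[k for k in p])
    for t in ["tray","crank","crank_hub","crank_knob","espresso_cup","salt_shaker","egg_timer"]:
        print(t,[(np.round(d["uv"]).tolist(),round(d["score"],2),int(d["mask"].sum())) for d in eyes.cut_out(p,t)])
E
```

```text
pics
{'t': 0.0, 'joints': array([-1.40662894e+00,  4.91546949e-01,  1.55947048e+00, -4.50433385e-05,
        1.09167148e+00, -1.05576758e-01]), 'qvel': array([-0.00134725,  0.00105221, -0.00082752, -0.00184703, -0.00191993,
        0.00083925]), 'tau': array([-1.55285801e-03, -6.12649727e+01, -2.58191818e+01,  6.91679539e-02,
        4.81370639e-02, -8.39010977e-05]), 'eef_pos': array([ 166.53761264, -602.1462424 ,  214.06233658]), 'tcp_rot': array([-3.14049830e+00, -7.57974258e-05,  2.69764890e-01]), 'ft_force': array([-0.17987731, -0.50221667,  0.24476279]), 'moment': array([ 0.0782417 , -0.00746369,  0.03937592]), 'grip_force': 0.0, 'opening': 0.9984080329075203}
side [[508.8902456720708, 0.0, 319.82881972076916], [0.0, 508.8902456720708, 234.32030043119397], [0.0, 0.0, 1.0]] [[-0.9143, 0.2215, -0.339, 211.6175], [-0.4045, -0.539, 0.7388, 758.7034], [-0.0191, 0.8127, 0.5824, 685.076], [0.0, 0.0, 0.0, 1.0]] ['img', 'K', 'extrinsics', 'shot']
tray [([309.0, 275.0], 0.97, 5787)]
crank [([374.0, 351.0], 0.87, 1115), ([430.0, 265.0], 0.76, 532), ([306.0, 364.0], 0.6, 1039), ([313.0, 27
[... 379 characters left out ...]
.07854888359077], [0.0, 485.10647834780156, 230.23993768913274], [0.0, 0.0, 1.0]] [[0.0128, 0.9974, -0.0706, 455.7477], [-0.9999, 0.0127, -0.0018, -0.55], [-0.0009, 0.0706, 0.9975, 1080.0918], [0.0, 0.0, 0.0, 1.0]] ['img', 'K', 'extrinsics', 'shot']
tray [([298.0, 222.0], 0.87, 5594), ([194.0, 257.0], 0.2, 488)]
crank [([224.0, 305.0], 0.91, 574), ([349.0, 319.0], 0.86, 501), ([193.0, 258.0], 0.74, 541)]
crank_hub [([227.0, 308.0], 0.62, 502), ([194.0, 257.0], 0.57, 518)]
crank_knob [([349.0, 321.0], 0.91, 455), ([196.0, 258.0], 0.74, 494), ([227.0, 302.0], 0.74, 467)]
espresso_cup [([450.0, 237.0], 0.66, 764)]
salt_shaker [([421.0, 154.0], 0.72, 386)]
egg_timer [([197.0, 141.0], 0.57, 795)]
```

View pics/side0.png

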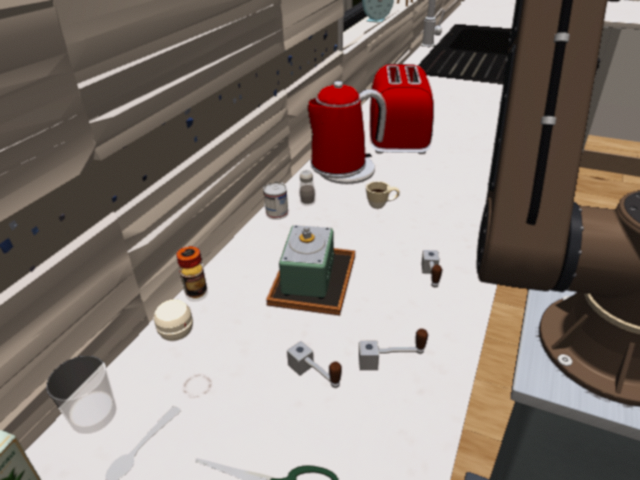

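View pics/top0.png

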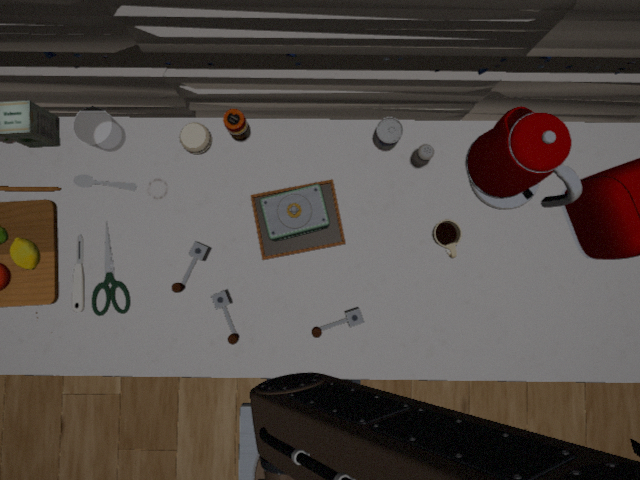

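The side view shows the mill at (308,262) in its tray. Three crank look-alikes have hubs at (300,353), (369,352) and (431,260), which are (200,250), (221,297) and (353,317) in the top view. The one at top (200,250) looks farthest from the base, so I'll compute the distances and check with a crop.

```bash
cat > h.py <<'E'
from cell import readout, eyes, env
import cv2,numpy as np
from scipy.optimize import least_squares
from scipy.spatial.transform import Rotation as R
def proj(p,P):
    E=np.linalg.inv(p["extrinsics"]);c=(np.atleast_2d(P)@E[:3,:3].T+E[:3,3])*[1,-1,-1]
    u=c@p["K"].T; return u[:,:2]/u[:,2:]
def back(p,uv,z):
    uv=np.atleast_2d(uv);d=np.c_[uv,np.ones(len(uv))]@np.linalg.inv(p["K"]).T*[1,-1,-1]
    E=p["extrinsics"];d=d@E[:3,:3].T;o=E[:3,3]
    return o+d*((z-o[2])/d[:,2])[:,None]
def st():
    s=readout.state();print("t",round(s["t"],2),"pos",np.round(s["eef_pos"],1),"rpy",np.round(s["tcp_rot"],4),"F",np.round(s["ft_force"],1),"M",np.round(s["moment"],2),"op",round(s["opening"],3),"g",round(s["grip_force"],1));return s
def shift(s,target):  # world target -> tool shift m
    return np.round(R.from_euler('xyz',s["tcp_rot"]).as_matrix().T@(np.array(target)-s["eef_pos"])/1000,4)
E
python3 - <<'E'
from h import *
p=eyes.read_camera("top")
for uv in [(200,250),(221,297),(353,317)]:
    q=back(p,uv,40)[0];print(uv,np.round(q),np.hypot(*q[:2]))
for n,uv,z in [("cup",(447,233),56),("salt",(425,152),90),("timer",(195,138),61)]: print(n,back(p,uv,z)[0])
im=p["img"][:,:,::-1]
a=cv2.resize(im[170:310,160:360],None,fx=4,fy=4,interpolation=cv2.INTER_CUBIC)
a=cv2.convertScaleAbs(a,alpha=1.3,beta=20)
cv2.imwrite("pics/c1.png",a)
for d in eyes.cut_out(p,"tray"): 
    m=d["mask"].astype(np.uint8);print(cv2.minAreaRect(cv2.findNonZero(m)))
E
```

```text
(200, 250) [484. 245.  40.] 542.4351531497766
(221, 297) [384. 198.  40.] 432.211153386402
(353, 317) [346. -84.  40.] 355.80821424554813
cup [ 525.97795143 -279.85854659   56.        ]
salt [ 691.05633117 -226.16922846   90.        ]
timer [722.06834315 258.08564288  61.        ]
((297.63873291015625, 219.413330078125), (66.5041732788086, 85.45938110351562), 79.26110076904297)
```

View pics/c1.png

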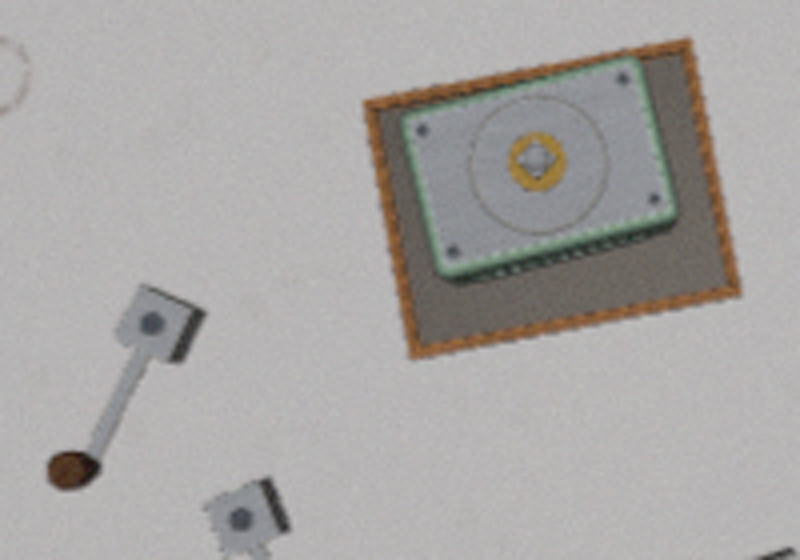

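The crop shows the crank chosen (hub at crop (152,322), arm to the knob at (72,470)), 542 mm from the base and the farthest of the three. The mill sits turned in its tray, with the shaft at crop (537,160). Next I'll fit the poses.

Run:
```python
from h import *
p=eyes.read_camera("top")
f=lambda a:np.array(a,float)/4-0.375+[160,170]
def rect(v,dx,dy,z):
    c,s=np.cos(v[2]),np.sin(v[2]);l=np.array([[dx,dy],[dx,-dy],[-dx,-dy],[-dx,dy]])/2.
    return np.c_[l@np.array([[c,s],[-s,c]])+v[:2],np.full(4,z)]
for n,cs,dx,dy,z in [("tray",[(365,102),(690,40),(740,293),(412,357)],146,186,18),("mill",[(402,112),(638,55),(677,217),(438,279)],90,130,93)]:
    r=least_squares(lambda v:(proj(p,rect(v,dx,dy,z))-f(cs)).ravel(),[580,30,0.15]);print(n,r.x[:2],np.degrees(r.x[2]),np.round(r.fun,2))
print("shaft",back(p,f([(537,161)]),132), back(p,f([(537,162)]),110))
h=back(p,f([(152,322)]),40)[0];k=back(p,f([(73,470)]),57)[0];print("hub",h,"knob",k,np.linalg.norm((k-h)[:2]),np.degrees(np.arctan2(*(k-h)[1::-1])))
a=back(p,f([(146,350),(97,450)]),38);d=a[1]-a[0];print("rod",np.degrees(np.arctan2(d[1],d[0])))
pw=eyes.read_camera("wrist")
s=st();T=R.from_euler('xyz',s["tcp_rot"]).as_matrix()
print("cam in tool",np.round(T.T@(pw["extrinsics"][:3,3]-s["eef_pos"]),1),np.round(T.T@pw["extrinsics"][:3,:3],3).tolist(),pw["K"].tolist())
print(shift(s,[430,60,250]))
# side cross-check
q=eyes.read_camera("side")
print("side proj hub",proj(q,[[*h[:2],40]]),"knob",proj(q,[[*k[:2],57]]))
```

```text
tray [555.34649439  37.98158143] 11.676171970356439 [-0.89 -0.55  0.57 -0.9   0.9   0.63 -0.58  0.78]
mill [564.6028807   42.15840992] 14.482637399928166 [-1.77 -0.36  0.82 -1.04  1.58  0.87 -0.62  0.49]
shaft [[562.46982143  41.39581663 132.        ]] [[564.44087033  42.36117218 110.        ]]
hub [483.45198802 250.41635711  40.        ] knob [404.91822416 285.43265102  57.        ] 85.98658561098213 155.9690709320279
rod 155.39197887593818
t 1.0 pos [ 166.6 -602.4  214.7] rpy [3.1415 0.     0.2698] F [-1.1 -0.3  0.6] M [ 0.02 -0.01 -0.  ] op 1.0 g 0.0
cam in tool [  67.4    0.3 -170.4] [[0.0, 0.97, 0.242], [1.0, -0.0, 0.0], [0.0, 0.242, -0.97]] [[416.8997682578483, 0.0, 316.9548350362834], [0.0, 416.8997682578483, 244.4351729894379], [0.0, 0.0, 1.0]]
[ 0.4304 -0.5682 -0.0354]
side proj hub [[301.34884296 348.99898433]] knob [[337.21955569 372.79135492]]
```

>>> move_arm(plan=[[[0,0,0],[0.05,-0.03,0],-1],[[0,0,0],[0.1,-0.063,0],-1],[[0,0,0],[0.15,-0.1,0],-1],[[0,0,0],[0.2,-0.14,0],-1],[[0,0,0],[0.25,-0.175,0],-1]])

```text
t: 1.68
eef_pos: [361.8, -365.5, 214.9]
tcp_rot: [3.141, -0.0, 0.269]
ft_force: [1.3, -0.9, -1.1]
opening: 0.531
grip_force: 0.0
```

>>> move_arm(plan=[[[0,0,1],[0.03,-0.05,0],-1],[[0,8,1],[0.06,-0.1,0],-1],[[0,8,1],[0.09,-0.15,0],-1],[[0,8,1],[0.12,-0.2,0],-1],[[0,8,1],[0.15,-0.25,0],-1]])

```text
t: 2.3
eef_pos: [439.1, -84.6, 215.0]
tcp_rot: [-3.141, -0.141, 0.252]
ft_force: [0.6, -1.1, -0.4]
opening: 0.024
grip_force: 0.0
```

Run:
```python
from h import *
s=st(); print(shift(s,[475,65,150]),shift(s,[475,65,66]))
```

```text
t 2.3 pos [439.1 -84.6 215. ] rpy [-3.141  -0.1405  0.2517] F [ 0.6 -1.1 -0.4] M [-0.03  0.04 -0.05] op 0.024 g 0.0
[ 0.0622 -0.1359  0.0745] [ 0.0504 -0.1358  0.1577]
```

>>> move_arm(plan=[[[0,0,0],[0.03,-0.055,0.03],-1],[[0,0,0],[0.05,-0.1,0.06],-1],[[0,0,0],[0.062,-0.136,0.0745],-1],[[0,0,0],[0.062,-0.136,0.0745],-1]])

```text
t: 2.8
eef_pos: [474.0, 65.7, 148.7]
tcp_rot: [-3.14, -0.138, 0.256]
ft_force: [-0.7, -0.4, -0.7]
opening: 0.005
grip_force: 0.0
```

Run:
```python
from h import *
s=st(); p=eyes.read_camera("wrist");cv2.imwrite("pics/w1.png",p["img"][:,:,::-1])
np.savez("w1.npz",K=p["K"],extrinsics=p["extrinsics"],img=p["img"])
c=np.array([564.5,42]);e=np.array([np.cos(.2528),np.sin(.2528)]);f=np.array([-e[1],e[0]])
print(proj(p,[[*(c+a*45*e+b*65*f),93] for a,b in [(1,1),(1,-1),(-1,-1),(-1,1)]]),proj(p,[[*c,110],[*c,132]]))
print(shift(s,[475,65,66]))
```

```text
t 2.8 pos [474.   65.7 148.7] rpy [-3.1399 -0.138   0.256 ] F [-0.7 -0.4 -0.7] M [-0.03  0.03 -0.01] op 0.005 g 0.0
[[281.37216     43.47274974]
 [523.92656433  44.25887578]
 [514.82647889 212.61254376]
 [282.23012552 211.72840303]] [[407.1192774  124.1758124 ]
 [417.4402761  115.43764137]]
[-0.0105  0.0011  0.082 ]
```

View pics/w1.png

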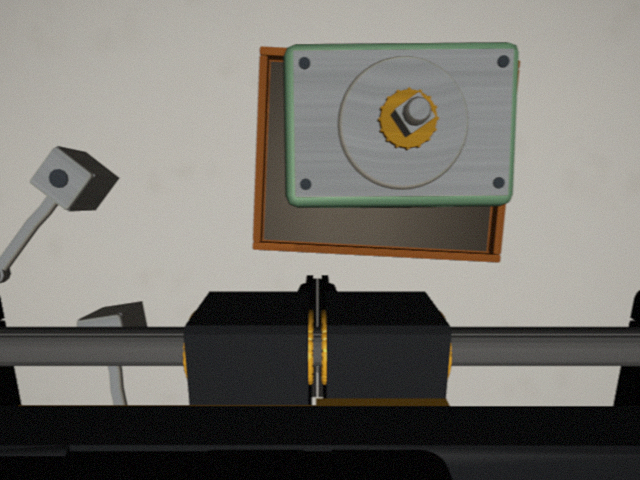

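The wrist view shows the mill top spanning columns 286–517 and rows 43–206, with the collar at (409,119). The square shaft is turned by roughly 30–45° to the case. I'll touch the left front first.

>>> move_arm(plan=[[[0,0,0],[-0.006,0.001,0.045],-1],[[0,0,0],[-0.0105,0.002,0.082],-1],[[0,0,0],[0.002,0.003,0.083],-1],[[0,0,0],[0.0122,0.0036,0.0842],-1],[[0,0,0],[0.0122,0.0036,0.0842],-1]])

```text
t: 3.48
eef_pos: [499.9, 65.9, 69.5]
tcp_rot: [-3.141, -0.143, 0.252]
ft_force: [-1.0, -0.0, 0.8]
opening: 0.007
grip_force: 0.0
```

>>> move_arm(plan=[[[0,0,0],[0.001,0,0.0001],-1],[[0,0,0],[0.002,0,0.0003],-1],[[0,0,0],[0.002,0,0.0003],-1]])

```text
t: 3.85
eef_pos: [500.2, 66.6, 68.1]
tcp_rot: [-3.141, -0.14, 0.252]
ft_force: [0.2, 0.4, -0.6]
opening: 0.004
grip_force: 0.0
```

>>> move_arm(plan=[[[0,0,0],[0.001,0,0.0001],-1],[[0,0,0],[0.001,0,0.0001],-1]])

```text
t: 4.1
eef_pos: [501.2, 66.8, 67.9]
tcp_rot: [-3.14, -0.14, 0.252]
ft_force: [-0.7, -0.4, 0.5]
opening: 0.006
grip_force: 0.0
```

>>> move_arm(plan=[[[0,0,0],[0.001,0,0.0001],-1],[[0,0,0],[0.001,0,0.0001],-1]])

```text
t: 4.35
eef_pos: [502.2, 67.0, 68.0]
tcp_rot: [-3.14, -0.14, 0.252]
ft_force: [-0.7, -0.3, -0.3]
opening: 0.007
grip_force: 0.0
```

>>> move_arm(plan=[[[0,0,0],[0.001,0,0.0001],-1],[[0,0,0],[0.001,0,0.0001],-1]])

```text
t: 4.6
eef_pos: [502.8, 67.3, 67.9]
tcp_rot: [-3.14, -0.139, 0.252]
ft_force: [-1.3, 0.5, -0.7]
opening: 0.007
grip_force: 0.9
```

>>> move_arm(plan=[[[0,0,0],[0.001,0,0.0001],-1],[[0,0,0],[0.001,0,0.0001],-1]])

```text
t: 4.85
eef_pos: [503.3, 67.6, 67.9]
tcp_rot: [-3.14, -0.138, 0.252]
ft_force: [-4.8, -2.2, 2.0]
opening: 0.006
grip_force: 2.5
```

>>> move_arm(plan=[[[0,0,0],[0,0,0],-1],[[0,0,0],[0,0,0],-1],[[0,0,0],[0,0,0],-1],[[0,0,0],[0,0,0],-1]])

```text
t: 5.35
eef_pos: [503.3, 67.5, 67.9]
tcp_rot: [-3.14, -0.138, 0.252]
ft_force: [-4.6, -0.3, 2.2]
opening: 0.003
grip_force: 2.5
```

>>> move_arm(plan=[[[0,0,0],[-0.009,0,-0.001],-1],[[0,0,0],[-0.009,0.045,-0.001],-1],[[0,0,0],[-0.009,0.084,-0.001],-1],[[0,0,0],[-0.005,0.084,-0.0005],-1],[[0,0,0],[-0.004,0.084,-0.0005],-1]])

```text
t: 5.98
eef_pos: [521.0, -14.6, 67.9]
tcp_rot: [-3.14, -0.14, 0.252]
ft_force: [-0.5, -0.2, -0.2]
opening: 0.004
grip_force: 0.0
```

>>> move_arm(plan=[[[0,0,0],[0.001,0,0.0001],-1],[[0,0,0],[0.001,0,0.0001],-1]])

```text
t: 6.22
eef_pos: [522.0, -13.8, 68.0]
tcp_rot: [-3.14, -0.14, 0.253]
ft_force: [0.3, -0.6, 0.5]
opening: 0.004
grip_force: 0.0
```

>>> move_arm(plan=[[[0,0,0],[0.001,0,0.0001],-1],[[0,0,0],[0.001,0,0.0001],-1]])

```text
t: 6.48
eef_pos: [523.1, -14.1, 68.0]
tcp_rot: [-3.14, -0.14, 0.253]
ft_force: [-0.1, 0.0, -0.5]
opening: 0.002
grip_force: 0.0
```

>>> move_arm(plan=[[[0,0,0],[0.001,0,0.0001],-1],[[0,0,0],[0.001,0,0.0001],-1]])

```text
t: 6.72
eef_pos: [524.2, -14.1, 68.1]
tcp_rot: [-3.14, -0.14, 0.252]
ft_force: [0.8, -1.4, -0.6]
opening: 0.003
grip_force: 0.0
```

>>> move_arm(plan=[[[0,0,0],[0.001,0,0.0001],-1],[[0,0,0],[0.001,0,0.0001],-1]])

```text
t: 6.98
eef_pos: [524.8, -13.8, 68.0]
tcp_rot: [-3.14, -0.139, 0.252]
ft_force: [-1.5, -1.2, 0.8]
opening: 0.005
grip_force: 1.1
```

>>> move_arm(plan=[[[0,0,0],[0.001,0,0.0001],-1],[[0,0,0],[0.001,0,0.0001],-1]])

```text
t: 7.22
eef_pos: [525.3, -13.6, 68.0]
tcp_rot: [-3.14, -0.138, 0.252]
ft_force: [-4.7, -3.5, 2.9]
opening: 0.008
grip_force: 2.8
```

>>> move_arm(plan=[[[0,0,0],[0,0,0],-1],[[0,0,0],[0,0,0],-1],[[0,0,0],[0,0,0],-1],[[0,0,0],[0,0,0],-1]])

```text
t: 7.72
eef_pos: [525.3, -13.6, 68.0]
tcp_rot: [-3.14, -0.138, 0.252]
ft_force: [-4.8, -1.2, 2.2]
opening: 0.005
grip_force: 2.8
```

>>> move_arm(plan=[[[0,0,0],[-0.009,0,-0.001],-1],[[0,-4,0],[-0.009,0.048,-0.001],-1],[[4,-8,0],[0.025,0.048,0.0035],-1],[[8,-8,0],[0.055,0.046,0.0077],-1],[[8,-8,0],[0.055,0.0395,0.0077],-1]])

```text
t: 8.35
eef_pos: [591.0, -38.5, 67.6]
tcp_rot: [-3.001, -0.002, 0.261]
ft_force: [-0.5, 0.4, -0.5]
opening: 0.001
grip_force: 0.0
```

>>> move_arm(plan=[[[0,0,0],[0,0,0],-1]])

```text
t: 8.48
eef_pos: [588.5, -37.5, 67.8]
tcp_rot: [-3.001, 0.001, 0.263]
ft_force: [-0.3, -0.1, -0.1]
opening: 0.004
grip_force: 0.0
```

>>> move_arm(plan=[[[0,0,0],[0,-0.001,0.0001],-1],[[0,0,0],[0,-0.002,0.0003],-1],[[0,0,0],[0,-0.002,0.0003],-1]])

```text
t: 8.85
eef_pos: [589.0, -35.9, 68.3]
tcp_rot: [-3.002, -0.001, 0.262]
ft_force: [-0.0, -0.1, 1.0]
opening: 0.002
grip_force: 0.0
```

>>> move_arm(plan=[[[0,0,0],[0,-0.001,0.0001],-1],[[0,0,0],[0,-0.001,0.0001],-1]])

```text
t: 9.1
eef_pos: [588.9, -35.0, 68.1]
tcp_rot: [-3.001, -0.0, 0.262]
ft_force: [0.1, 0.9, -0.6]
opening: 0.003
grip_force: 0.0
```

>>> move_arm(plan=[[[0,0,0],[0,-0.001,0.0001],-1],[[0,0,0],[0,-0.001,0.0001],-1]])

```text
t: 9.35
eef_pos: [588.6, -34.0, 68.1]
tcp_rot: [-3.001, -0.0, 0.262]
ft_force: [0.5, 0.5, 1.5]
opening: 0.005
grip_force: 0.0
```

>>> move_arm(plan=[[[0,0,0],[0,-0.001,0.0001],-1],[[0,0,0],[0,-0.001,0.0001],-1]])

```text
t: 9.6
eef_pos: [588.3, -33.0, 68.2]
tcp_rot: [-3.001, -0.0, 0.262]
ft_force: [-0.8, 0.0, -0.7]
opening: 0.003
grip_force: 0.0
```

>>> move_arm(plan=[[[0,0,0],[0,-0.001,0.0001],-1],[[0,0,0],[0,-0.001,0.0001],-1]])

```text
t: 9.85
eef_pos: [588.1, -32.0, 68.3]
tcp_rot: [-3.001, -0.0, 0.262]
ft_force: [0.1, -0.4, -0.3]
opening: 0.005
grip_force: 0.0
```

>>> move_arm(plan=[[[0,0,0],[0,-0.001,0.0001],-1],[[0,0,0],[0,-0.001,0.0001],-1]])

```text
t: 10.1
eef_pos: [587.8, -31.1, 68.3]
tcp_rot: [-3.001, -0.0, 0.262]
ft_force: [0.3, -0.4, -0.6]
opening: -0.0
grip_force: 0.0
```

>>> move_arm(plan=[[[0,0,0],[0,-0.001,0.0001],-1],[[0,0,0],[0,-0.001,0.0001],-1]])

```text
t: 10.35
eef_pos: [587.5, -30.1, 68.3]
tcp_rot: [-3.001, -0.0, 0.262]
ft_force: [0.4, 0.1, 0.1]
opening: 0.005
grip_force: 0.0
```

>>> move_arm(plan=[[[0,0,0],[0,-0.001,0.0001],-1],[[0,0,0],[0,-0.001,0.0001],-1]])

```text
t: 10.6
eef_pos: [587.3, -29.1, 68.4]
tcp_rot: [-3.001, -0.0, 0.262]
ft_force: [0.8, 0.7, 0.4]
opening: 0.004
grip_force: 0.0
```

>>> move_arm(plan=[[[0,0,0],[0,-0.001,0.0001],-1],[[0,0,0],[0,-0.001,0.0001],-1]])

```text
t: 10.85
eef_pos: [587.1, -28.2, 68.4]
tcp_rot: [-3.001, -0.0, 0.262]
ft_force: [-0.5, 0.3, 1.1]
opening: 0.004
grip_force: 0.0
```

>>> move_arm(plan=[[[0,0,0],[0,-0.001,0.0001],-1],[[0,0,0],[0,-0.001,0.0001],-1]])

```text
t: 11.1
eef_pos: [586.8, -27.2, 68.5]
tcp_rot: [-3.001, -0.0, 0.262]
ft_force: [-0.4, 0.1, 0.3]
opening: 0.008
grip_force: 0.0
```

>>> move_arm(plan=[[[0,0,0],[0,-0.001,0.0001],-1],[[0,0,0],[0,-0.001,0.0001],-1]])

```text
t: 11.35
eef_pos: [586.6, -26.2, 68.5]
tcp_rot: [-3.001, -0.0, 0.262]
ft_force: [-0.9, 0.7, -0.3]
opening: 0.005
grip_force: 0.0
```

>>> move_arm(plan=[[[0,0,0],[0,-0.001,0.0001],-1],[[0,0,0],[0,-0.001,0.0001],-1]])

```text
t: 11.6
eef_pos: [586.3, -25.3, 68.5]
tcp_rot: [-3.001, -0.0, 0.262]
ft_force: [0.9, 0.1, 0.2]
opening: 0.002
grip_force: 0.1
```

>>> move_arm(plan=[[[0,0,0],[0,-0.001,0.0001],-1],[[0,0,0],[0,-0.001,0.0001],-1]])

```text
t: 11.85
eef_pos: [586.3, -24.7, 68.7]
tcp_rot: [-3.002, -0.001, 0.262]
ft_force: [0.7, -3.9, 0.9]
opening: 0.005
grip_force: 2.0
```

>>> move_arm(plan=[[[0,0,0],[0,0,0],-1],[[0,0,0],[0,0,0],-1],[[0,0,0],[0,0,0],-1],[[0,0,0],[0,0,0],-1]])

```text
t: 12.35
eef_pos: [586.3, -24.6, 68.8]
tcp_rot: [-3.002, -0.001, 0.262]
ft_force: [1.1, -4.8, 2.6]
opening: 0.008
grip_force: 2.6
```

>>> move_arm(plan=[[[0,0,0],[0,0.012,-0.0017],-1],[[0,0,0],[0,0.005,-0.05],-1],[[0,0,0],[0,-0.002,-0.1],-1],[[0,0,0],[0,-0.002,-0.1],-1]])

```text
t: 12.85
eef_pos: [590.4, -36.4, 171.2]
tcp_rot: [-3.003, -0.006, 0.262]
ft_force: [-0.4, -0.6, -0.5]
opening: 0.002
grip_force: 0.0
```

>>> move_arm(plan=[[[-4,0,0],[-0.032,-0.035,0.005],-1],[[-8,0,0],[-0.065,-0.0686,0.0096],0.1],[[-8,0,0],[-0.065,-0.0686,0.0096],0.1],[[-8,0,0],[-0.065,-0.0686,0.0096],0.1]])

```text
t: 13.35
eef_pos: [508.8, 14.0, 167.5]
tcp_rot: [-3.14, -0.0, 0.262]
ft_force: [0.1, -0.1, -0.2]
opening: 0.262
grip_force: 0.0
```

Run:
```python
from h import *
s=st(); p=eyes.read_camera("wrist")
c=[567.3,42.6]
u=proj(p,[[*c,110],[*c,132]]);print(u)
u0=np.round(u[0]).astype(int);x,y=max(u0[0]-75,0),max(u0[1]-55,0);print(x,y)
a=cv2.resize(p["img"][y:y+110,x:x+150,::-1],None,fx=5,fy=5,interpolation=cv2.INTER_CUBIC)
cv2.imwrite("pics/w2.png",a)
np.savez("w2.npz",K=p["K"],extrinsics=p["extrinsics"],img=p["img"])
```

```text
t 13.35 pos [508.8  14.  167.5] rpy [-3.1403e+00 -2.0000e-04  2.6240e-01] F [ 0.1 -0.1 -0.2] M [ 0.    0.01 -0.04] op 0.262 g 0.0
[[293.38510691 147.26646175]
 [290.81133567 147.98261701]]
218 92
```

View pics/w2.png

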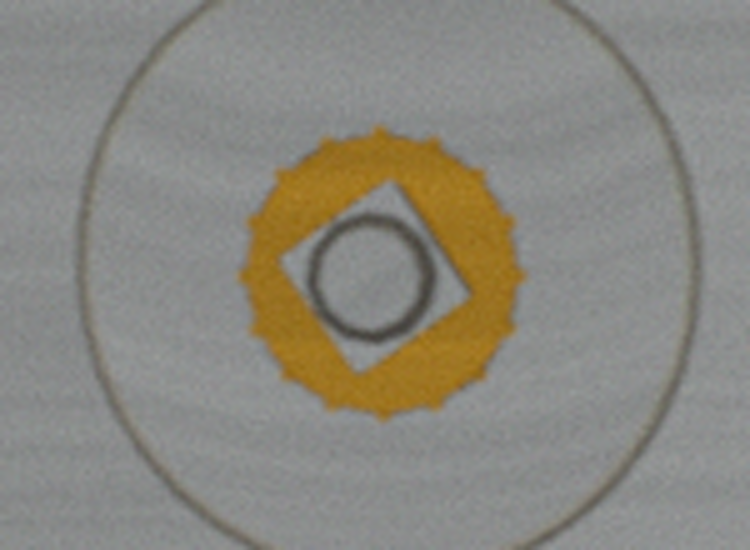

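The crop shows the square shaft with corners at crop (393,181), (470,294), (358,373) and (280,260), and the collar centred at (382,272).

Run:
```python
from h import *
p=dict(np.load("w2.npz"))
f=lambda a:np.array(a,float)/5-0.4+[218,92]
q=back(p,f([(393,181),(470,294),(358,373),(280,260)]),124);print(q,q.mean(0))
for i in range(4):
    d=q[(i+1)%4]-q[i];print(np.linalg.norm(d),np.degrees(np.arctan2(d[1],d[0]))%90)
print(back(p,f([(382,272)]),110),back(p,f([(371,277)]),128))
# mill edge check
s=st()
print("look",shift(s,[520,180,170]))
```

```text
[[577.15932578  42.85819636 124.        ]
 [568.59989113  32.70647916 124.        ]
 [558.13140251  41.63639187 124.        ]
 [566.87469528  51.86235356 124.        ]] [567.69132867  42.26585524 124.        ]
13.278602475020373 49.86404042747719
13.759818130046693 49.53489675444638
13.45419863122455 49.469248285725214
13.669252783340157 48.7979695669337
[[568.02128226  42.44580564 110.        ]] [[567.7510127   42.47093306 128.        ]]
t 13.4 pos [509.1  13.7 167.5] rpy [-3.1404e+00 -2.0000e-04  2.6180e-01] F [ 0.6 -0.8  0.5] M [-0.02 -0.04  0.01] op 0.306 g 0.0
look [ 0.0536 -0.1578 -0.0023]
```

>>> move_arm(plan=[[[0,0,-10],[0.015,-0.045,0],0],[[0,0,-20],[0.034,-0.095,0],0],[[0,0,-30],[0.055,-0.15,0.005],0],[[0,0,-40],[0.075,-0.2035,0.01],0],[[0,0,-50],[0.075,-0.2035,0.01],0]])

```text
t: 14.02
eef_pos: [528.8, 232.8, 156.7]
tcp_rot: [-3.14, -0.001, 1.143]
ft_force: [0.8, 0.4, -0.2]
opening: 0.5
grip_force: 0.0
```

>>> move_arm(plan=[[[0,0,-10],[0,0,0],0],[[0,0,-20],[0,0,0],0],[[0,0,-30],[0,0,0],0],[[0,0,-40],[0,0,0],0],[[0,0,-50],[0,0,0],0]])

```text
t: 14.65
eef_pos: [529.1, 229.5, 157.3]
tcp_rot: [-3.141, -0.001, 2.012]
ft_force: [0.4, -0.0, 0.3]
opening: 0.501
grip_force: 0.0
```

>>> move_arm(plan=[[[0,0,-10],[0,0,0],0],[[0,0,-20],[0,0,0],0],[[0,0,-30],[0,0,0],0],[[0,0,-40.5],[0,0,0],0],[[0,0,-40.5],[0,0,0],0]])

```text
t: 15.28
eef_pos: [528.9, 229.6, 157.4]
tcp_rot: [3.141, -0.001, 2.712]
ft_force: [-0.3, -0.3, 0.7]
opening: 0.499
grip_force: 0.0
```

Run:
```python
from h import *
s=st(); p=eyes.read_camera("wrist");cv2.imwrite("pics/w3.png",p["img"][:300,:,::-1])
np.savez("w3.npz",K=p["K"],extrinsics=p["extrinsics"],img=p["img"])
print(proj(p,[[483.5,250.4,40],[405,285.4,76]]))
```

```text
t 15.28 pos [528.9 229.6 157.4] rpy [ 3.1411e+00 -8.0000e-04  2.7120e+00] F [-0.3 -0.3  0.7] M [ 0.05 -0.15 -0.05] op 0.499 g 0.0
[[317.33764529 167.42474729]
 [315.85335018  11.85962379]]
```

View pics/w3.png

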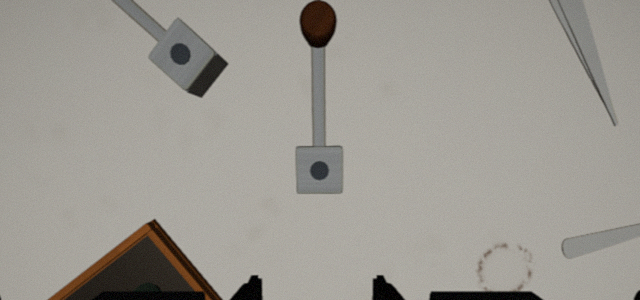

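The hub is centred at (319,169.5) in this view, with its arm straight up to the knob at (318,23).

Run:
```python
from h import *
p=dict(np.load("w3.npz"));s=st()
h=back(p,[[319.3,169.7]],40)[0];a=back(p,[[319.4,144],[318.2,48]],36);d=a[1]-a[0]
e=back(p,[[296,146],[342.3,146],[343,193],[296.3,193]],40)
print(h,e.mean(0),"rod",np.degrees(np.arctan2(d[1],d[0])),[np.degrees(np.arctan2(*(e[j]-e[i])[1::-1])) for i,j in [(3,0),(2,1)]],np.linalg.norm(e[0]-e[1]))
print("yaw",np.degrees(s["tcp_rot"][2]),shift(s,[h[0],h[1],9]))
```

```text
t 15.32 pos [528.8 229.6 157.5] rpy [ 3.1411e+00 -8.0000e-04  2.7092e+00] F [0.9 0.3 0.4] M [ 0.04 -0.15 -0.02] op 0.501 g 0.0
[485.44433194 250.98002873  40.        ] [485.54209362 251.0125901   40.        ] rod 156.21610323543462 [np.float64(155.08683603342874), np.float64(157.10770466229272)] 31.11563668398074
yaw 155.22709511164007 [0.0482 0.0011 0.1485]
```

>>> move_arm(plan=[[[0,0,-1],[0.048,0.001,0.02],0],[[0,0,-1],[0.048,0.001,0.07],0],[[0,0,-1],[0.048,0.001,0.12],0],[[0,0,-1],[0.048,0.001,0.1485],0],[[0,0,-1],[0.048,0.001,0.1485],0]])

```text
t: 15.95
eef_pos: [484.2, 250.5, 7.8]
tcp_rot: [-3.14, -0.003, 2.728]
ft_force: [0.5, 1.0, -0.2]
opening: 0.501
grip_force: 0.0
```

>>> move_arm(plan=[[[0,0,0],[0,0,0],-1],[[0,0,0],[0,0,0],-1],[[0,0,0],[0,0,0],-1],[[0,0,0],[0,0,0],-1]])

```text
t: 16.45
eef_pos: [485.6, 251.2, 10.9]
tcp_rot: [3.139, 0.002, 2.731]
ft_force: [-0.0, -0.8, 7.8]
opening: 0.332
grip_force: 30.0
```

>>> move_arm(plan=[[[0,0,0],[0,0,-0.03],-1],[[0,0,0],[0,0,-0.08],-1],[[0,0,-8],[0,0,-0.13],-1],[[0,0,-16],[-0.02,-0.02,-0.165],-1],[[0,0,-24],[-0.045,-0.045,-0.165],-1]])

```text
t: 17.08
eef_pos: [509.0, 191.7, 177.9]
tcp_rot: [3.14, 0.006, -3.127]
ft_force: [0.1, -0.1, -2.5]
opening: 0.334
grip_force: 30.0
```

Run:
```python
from h import *
s=st(); print("yaw",np.degrees(s["tcp_rot"][2]),shift(s,[567.6,42.3,160]))
```

```text
t 17.07 pos [509.  191.7 177.9] rpy [ 3.1395  0.0057 -3.1268] F [ 0.1 -0.1 -2.5] M [ 0.07 -0.15  0.02] op 0.334 g 30.0
yaw -179.15260411299292 [-0.0562 -0.1503  0.0179]
```

>>> move_arm(plan=[[[0,0,-10],[-0.016,-0.042,0],-1],[[0,0,-20],[-0.033,-0.09,0],-1],[[0,0,-30],[-0.048,-0.13,0.005],-1],[[0,0,-40],[-0.0562,-0.15,0.01],-1],[[0,0,-48.5],[-0.0562,-0.15,0.01],-1]])

```text
t: 17.7
eef_pos: [565.8, 40.6, 164.3]
tcp_rot: [3.141, 0.0, -2.283]
ft_force: [0.2, 0.7, -3.1]
opening: 0.333
grip_force: 30.0
```

>>> move_arm(plan=[[[0,0,0],[0,0,0],-1],[[0,0,0],[0,0,0],-1]])

```text
t: 17.95
eef_pos: [565.5, 42.5, 164.7]
tcp_rot: [3.141, 0.001, -2.289]
ft_force: [-0.5, 0.0, -2.3]
opening: 0.334
grip_force: 30.0
```

Run:
```python
from h import *
s=st(); print("yaw",np.degrees(s["tcp_rot"][2])%360,shift(s,[567.7,42.4,150]))
p=eyes.read_camera("side")
u=proj(p,[[567.7,42.4,132]])[0].astype(int);print(u)
cv2.imwrite("pics/s2.png",cv2.resize(p["img"][u[1]-60:u[1]+50,u[0]-75:u[0]+75,::-1],None,fx=5,fy=5,interpolation=cv2.INTER_CUBIC))
p=eyes.read_camera("wrist");cv2.imwrite("pics/w4.png",p["img"][:,:,::-1])
```

```text
t 17.95 pos [565.5  42.5 164.7] rpy [ 3.1414e+00  9.0000e-04 -2.2891e+00] F [-0.5  0.  -2.3] M [ 0.12 -0.06 -0.06] op 0.334 g 30.0
yaw 228.84687530057454 [-0.0013 -0.0017  0.0147]
[306 226]
```

View pics/s2.png

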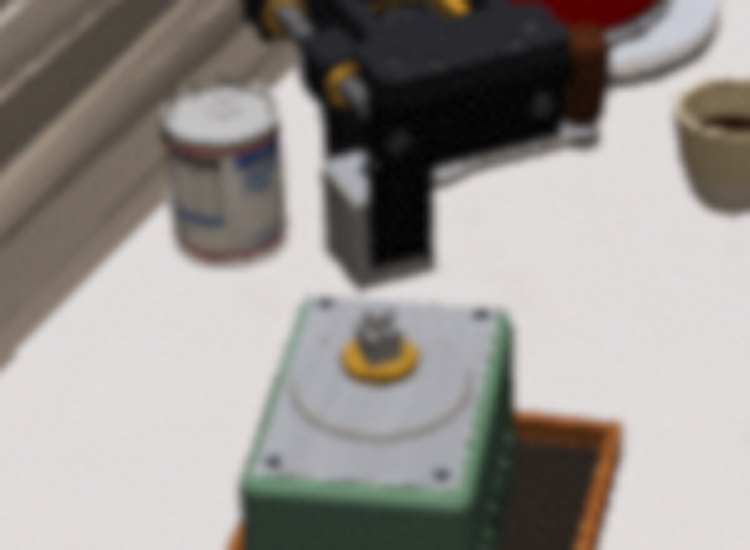

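The side crop shows the hub held upright above the shaft, with the arm towards the front. I'll lower it.

>>> move_arm(plan=[[[0,0,-0.5],[-0.0013,-0.0017,0.005],-1],[[0,0,-0.5],[-0.0013,-0.0017,0.013],-1],[[0,0,-0.5],[-0.0013,-0.0017,0.019],-1],[[0,0,-0.5],[-0.0013,-0.0017,0.019],-1]])

```text
t: 18.55
eef_pos: [567.6, 42.1, 144.7]
tcp_rot: [3.14, -0.0, -2.277]
ft_force: [-0.2, -0.1, -1.8]
opening: 0.336
grip_force: 30.0
```

>>> move_arm(plan=[[[0,0,0],[0,0,0.0015],-1],[[0,0,0],[0,0,0.003],-1],[[0,0,0],[0,0,0.0045],-1],[[0,0,0],[0,0,0.0045],-1]])

```text
t: 19.05
eef_pos: [567.8, 42.1, 140.9]
tcp_rot: [3.141, 0.001, -2.277]
ft_force: [-0.2, 0.0, -2.3]
opening: 0.337
grip_force: 30.0
```

Run:
```python
from h import *
st()
```

```text
t 19.05 pos [567.8  42.1 140.9] rpy [ 3.1412e+00  7.0000e-04 -2.2774e+00] F [-0.2  0.  -2.3] M [ 0.09 -0.09 -0.01] op 0.337 g 30.0
```

>>> move_arm(plan=[[[0,0,0],[0,0,0.0015],-1],[[0,0,0],[0,0,0.003],-1],[[0,0,0],[0,0,0.0045],-1],[[0,0,0],[0,0,0.0045],-1]])

```text
t: 19.55
eef_pos: [567.8, 42.1, 136.3]
tcp_rot: [3.141, 0.001, -2.277]
ft_force: [-0.5, 0.3, -2.3]
opening: 0.337
grip_force: 30.0
```

>>> move_arm(plan=[[[0,0,0],[0,0,0.001],-1],[[0,0,0],[0,0,0.0015],-1],[[0,0,0],[0,0,0.0015],-1]])

```text
t: 19.92
eef_pos: [567.8, 42.1, 134.9]
tcp_rot: [3.141, 0.001, -2.277]
ft_force: [0.3, -0.3, -2.2]
opening: 0.336
grip_force: 30.0
```

>>> move_arm(plan=[[[0,0,0],[0,0,0.001],-1],[[0,0,0],[0,0,0.001],-1]])

```text
t: 20.18
eef_pos: [567.8, 42.1, 133.9]
tcp_rot: [3.141, 0.001, -2.277]
ft_force: [-0.6, 0.4, -2.4]
opening: 0.338
grip_force: 30.0
```

>>> move_arm(plan=[[[0,0,0],[0,0,0.001],-1],[[0,0,0],[0,0,0.001],-1]])

```text
t: 20.42
eef_pos: [567.8, 42.1, 132.9]
tcp_rot: [3.141, 0.001, -2.277]
ft_force: [0.2, 1.0, -1.3]
opening: 0.334
grip_force: 30.0
```

>>> move_arm(plan=[[[0,0,0],[0,0,0.001],-1],[[0,0,0],[0,0,0.001],-1]])

```text
t: 20.68
eef_pos: [567.8, 42.1, 131.9]
tcp_rot: [3.141, 0.001, -2.277]
ft_force: [-1.0, -0.4, -1.9]
opening: 0.339
grip_force: 30.0
```

>>> move_arm(plan=[[[0,0,0],[0,0,0.001],-1],[[0,0,0],[0,0,0.001],-1]])

```text
t: 20.92
eef_pos: [567.8, 42.1, 130.9]
tcp_rot: [3.141, 0.001, -2.277]
ft_force: [0.0, 0.1, -1.9]
opening: 0.339
grip_force: 30.0
```

>>> move_arm(plan=[[[0,0,0],[0,0,0.001],-1],[[0,0,0],[0,0,0.002],-1],[[0,0,0],[0,0,0.002],-1]])

```text
t: 21.3
eef_pos: [567.8, 42.1, 128.9]
tcp_rot: [3.141, 0.001, -2.277]
ft_force: [0.1, 0.2, -1.8]
opening: 0.333
grip_force: 30.0
```

>>> move_arm(plan=[[[0,0,0],[0,0,0.001],-1],[[0,0,0],[0,0,0.002],-1],[[0,0,0],[0,0,0.002],-1]])

```text
t: 21.68
eef_pos: [567.8, 42.1, 126.9]
tcp_rot: [3.141, 0.001, -2.277]
ft_force: [-0.2, -0.0, -3.2]
opening: 0.338
grip_force: 30.0
```

>>> move_arm(plan=[[[0,0,0],[0,0,0.001],-1],[[0,0,0],[0,0,0.002],-1],[[0,0,0],[0,0,0.003],-1],[[0,0,0],[0,0,0.003],-1]])

```text
t: 22.18
eef_pos: [567.8, 42.1, 123.9]
tcp_rot: [3.141, 0.001, -2.277]
ft_force: [0.3, 0.2, -1.9]
opening: 0.335
grip_force: 30.0
```

>>> move_arm(plan=[[[0,0,0],[0,0,0.001],-1],[[0,0,0],[0,0,0.0015],-1],[[0,0,0],[0,0,0.0015],-1]])

```text
t: 22.55
eef_pos: [567.8, 42.1, 122.4]
tcp_rot: [3.141, 0.001, -2.277]
ft_force: [-0.6, -0.1, -3.2]
opening: 0.338
grip_force: 30.0
```

>>> move_arm(plan=[[[0,0,0],[0,0,0.001],-1],[[0,0,0],[0,0,0.001],-1]])

```text
t: 22.8
eef_pos: [567.8, 42.1, 121.4]
tcp_rot: [3.141, 0.001, -2.277]
ft_force: [-0.6, -0.6, -2.5]
opening: 0.331
grip_force: 30.0
```

>>> move_arm(plan=[[[0,0,0],[0,0,0.001],-1],[[0,0,0],[0,0,0.001],-1]])

```text
t: 23.05
eef_pos: [568.0, 42.1, 120.8]
tcp_rot: [-3.141, 0.001, -2.277]
ft_force: [-1.5, 0.7, 2.1]
opening: 0.336
grip_force: 30.0
```

>>> move_arm(plan=[[[0,0,0],[0,0,0.0007],-1],[[0,0,0],[0,0,0.0007],-1]])

```text
t: 23.3
eef_pos: [568.3, 42.1, 120.8]
tcp_rot: [-3.141, 0.002, -2.277]
ft_force: [-1.3, 0.6, 9.6]
opening: 0.336
grip_force: 30.0
```

>>> move_arm(plan=[[[0,0,6],[0,0,-0.0007],-1],[[0,0,14],[0,0,-0.0007],-1],[[0,0,22],[0,0,-0.0007],-1],[[0,0,30],[0,0,-0.0007],-1],[[0,0,30],[0,0,-0.0007],-1]])

```text
t: 23.92
eef_pos: [567.9, 42.3, 120.8]
tcp_rot: [3.141, 0.001, -2.8]
ft_force: [-1.5, 3.0, 5.2]
opening: 0.335
grip_force: 30.0
```

Run:
```python
from h import *
st()
```

```text
t 23.93 pos [567.9  42.3 120.8] rpy [ 3.1408e+00  8.0000e-04 -2.7999e+00] F [-1.5  3.   5.2] M [0.5  0.26 0.04] op 0.335 g 30.0
```

>>> move_arm(plan=[[[0,0,8],[0,0,-0.0002],-1],[[0,0,16],[0,0,-0.0002],-1],[[0,0,24],[0,0,-0.0002],-1],[[0,0,32],[0,0,-0.0002],-1],[[0,0,40],[0,0,-0.0002],-1]])

```text
t: 24.55
eef_pos: [567.8, 42.3, 120.8]
tcp_rot: [3.141, -0.0, 2.784]
ft_force: [-1.8, 1.2, 3.8]
opening: 0.336
grip_force: 30.0
```

>>> move_arm(plan=[[[0,0,8],[0,0,0],-1],[[0,0,16],[0,0,0],-1],[[0,0,24],[0,0,0],-1],[[0,0,32],[0,0,0],-1],[[0,0,40],[0,0,0],-1]])

```text
t: 25.18
eef_pos: [567.8, 42.3, 120.8]
tcp_rot: [3.141, -0.001, 2.085]
ft_force: [-0.5, 2.2, 4.0]
opening: 0.331
grip_force: 30.0
```

>>> move_arm(plan=[[[0,0,8],[0,0,0],-1],[[0,0,16],[0,0,0],-1],[[0,0,24],[0,0,0],-1],[[0,0,32],[0,0,0],-1],[[0,0,40],[0,0,0],-1]])

```text
t: 25.8
eef_pos: [567.9, 42.3, 120.8]
tcp_rot: [3.141, -0.001, 1.387]
ft_force: [-0.8, 2.6, 3.5]
opening: 0.329
grip_force: 30.0
```

>>> move_arm(plan=[[[0,0,8],[0,0,0],-1],[[0,0,16],[0,0,0],-1],[[0,0,24],[0,0,0],-1],[[0,0,32],[0,0,0],-1],[[0,0,40],[0,0,0],-1]])

```text
t: 26.42
eef_pos: [568.0, 42.3, 120.8]
tcp_rot: [-3.141, -0.001, 0.689]
ft_force: [-1.0, 1.0, 3.0]
opening: 0.34
grip_force: 30.0
```

>>> move_arm(plan=[[[0,0,8],[0,0,0],-1],[[0,0,16],[0,0,0],-1],[[0,0,23],[0,0,0],-1],[[0,0,27.5],[0,0,0],-1],[[0,0,27.5],[0,0,0],-1]])

```text
t: 27.05
eef_pos: [568.0, 42.2, 120.8]
tcp_rot: [-3.141, -0.001, 0.213]
ft_force: [-0.6, 0.8, 2.1]
opening: 0.337
grip_force: 30.0
```

Run:
```python
from h import *
s=st();print(np.degrees(s["tcp_rot"][2]))
p=eyes.read_camera("top")
cv2.imwrite("pics/t2.png",cv2.resize(p["img"][170:270,230:380,::-1],None,fx=5,fy=5,interpolation=cv2.INTER_CUBIC))
p=eyes.read_camera("wrist");cv2.imwrite("pics/w5.png",p["img"][:,:,::-1]);np.savez("w5.npz",K=p["K"],extrinsics=p["extrinsics"],img=p["img"])
```

```text
t 27.05 pos [568.   42.2 120.8] rpy [-3.1409e+00 -8.0000e-04  2.1310e-01] F [-0.6  0.8  2.1] M [0.45 0.11 0.09] op 0.337 g 30.0
12.210629131480095
```

View pics/w5.png

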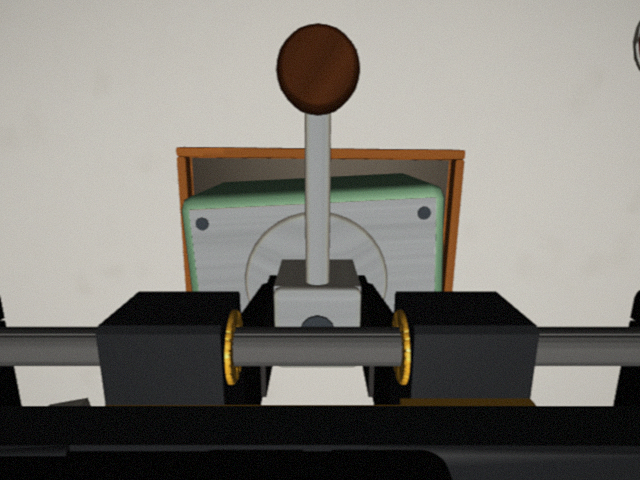

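The wrist view shows the rod running straight up the image at column 317 from row 283 to 114, and the tray's back edge from (178,149) to (464,152). I'll measure the angle between them.

Run:
```python
from h import *
p=dict(np.load("w5.npz"))
a=back(p,[[178,148.5],[464.5,151.5]],18);d=a[0]-a[1];print("tray",np.degrees(np.arctan2(-d[0],d[1])),np.linalg.norm(d))
b=back(p,[[318,278],[317.5,118]],148);d=b[1]-b[0];print("rod",np.degrees(np.arctan2(d[1],d[0])))
# sub-pixel: orange mask back edge line from w5 and full tray from top
im=p["img"].astype(int);m=(im[...,0]-im[...,2]>70)&(im[...,0]>100)
cols=[c for c in range(195,300,3)]+[c for c in range(340,455,3)]
e=np.array([[c,np.argmax(m[100:200,c])+100-.5] for c in cols if m[100:200,c].any()])
k=np.polyfit(e[:,0],e[:,1],1);q=back(p,[[180,np.polyval(k,180)],[460,np.polyval(k,460)]],18);d=q[0]-q[1]
print("tray line",np.degrees(np.arctan2(-d[0],d[1])),len(e))
```

```text
tray 11.673860929431887 183.1933621831782
rod 12.46304570633152
tray line 11.709162733798673 74
```

>>> move_arm(plan=[[[0,0,0.6],[0,0,0],-1],[[0,0,0.6],[0,0,0],-1],[[0,0,0.6],[0,0,-0.0003],0],[[0,0,0.6],[0,0,-0.0003],0],[[0,0,0.6],[0,0,-0.0003],0]])

```text
t: 27.78
eef_pos: [567.8, 42.0, 120.8]
tcp_rot: [-3.141, -0.0, 0.199]
ft_force: [-0.3, 0.2, 0.6]
opening: 0.497
grip_force: 0.0
```

>>> move_arm(plan=[[[0,0,0],[0,0,0],0],[[0,0,0],[0,0,-0.02],0],[[0,0,0],[0,0,-0.06],0],[[0,0,0],[-0.02,0,-0.1],0],[[0,0,0],[-0.06,0,-0.12],0]])

```text
t: 28.4
eef_pos: [509.3, 30.0, 242.6]
tcp_rot: [3.142, -0.003, 0.2]
ft_force: [-0.4, -0.4, -0.2]
opening: 0.502
grip_force: 0.0
```

>>> move_arm(plan=[[[0,0,0],[-0.03,0,0],0],[[0,0,0],[-0.03,0,0],0]])

```text
t: 28.65
eef_pos: [478.4, 24.0, 241.6]
tcp_rot: [-3.141, -0.001, 0.199]
ft_force: [0.1, -0.3, 0.8]
opening: 0.502
grip_force: 0.0
```

Run:
```python
from h import *
s=st()
p=eyes.read_camera("wrist");cv2.imwrite("pics/w6.png",p["img"][:,:,::-1]);np.savez("w6.npz",K=p["K"],extrinsics=p["extrinsics"],img=p["img"])
e=np.array([np.cos(.2042),np.sin(.2042)]);c=np.array([567.9,42.3])
print(proj(p,[[*c,150],[*(c+85*e),186],[*(c+85*e),149]]))
```

```text
t 28.65 pos [478.4  24.  241.6] rpy [-3.1412e+00 -1.0000e-03  1.9880e-01] F [ 0.1 -0.3  0.8] M [-0.05 -0.05 -0.04] op 0.502 g 0.0
[[ 316.26291385   99.28676289]
 [ 315.09923189 -101.7640535 ]
 [ 315.4237228   -63.70845376]]
```

View pics/w6.png

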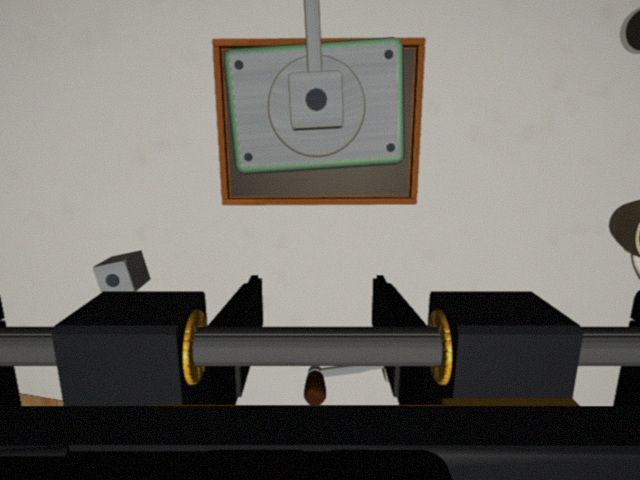

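The hub is home and released, but the rod now runs from (314.5,72) to (310.5,0), so it looks tilted a few degrees. I'll measure it.

Run:
```python
from h import *
p=dict(np.load("w6.npz"))
g=cv2.cvtColor(p["img"],cv2.COLOR_RGB2GRAY).astype(float)
for r in (5,20,32): print(r,g[r,300:330].astype(int).tolist())
b=back(p,[[314.7,70],[310.6,1]],148);d=b[1]-b[0];print("rod",np.degrees(np.arctan2(d[1],d[0])))
a=back(p,[[213,39],[425,38.5],[222,204],[416,203.5]],18)
for i,j in [(0,1),(2,3)]: d=a[i]-a[j];print("tray",np.degrees(np.arctan2(-d[0],d[1])))
print(back(p,[[316,99]],150))
q=eyes.read_camera("top")
for d in eyes.cut_out(q,"crank_knob"): print(np.round(d["uv"],1),d["score"],back(q,[d["uv"]],170)[0])
s=st()
```

```text
5 [171, 176, 169, 137, 114, 106, 124, 129, 127, 128, 127, 126, 127, 130, 125, 123, 131, 118, 111, 130, 161, 169, 172, 168, 172, 170, 171, 169, 171, 175]
20 [175, 176, 169, 162, 142, 107, 116, 128, 132, 127, 132, 126, 135, 130, 130, 123, 130, 128, 122, 114, 149, 172, 171, 171, 175, 175, 171, 174, 173, 176]
32 [170, 172, 173, 171, 164, 126, 106, 120, 122, 131, 130, 134, 134, 130, 132, 128, 129, 124, 125, 111, 123, 155, 173, 173, 174, 180, 172, 173, 170, 172]
rod 14.97875904778076
tray 11.52840362630074
tray 11.563333081396603
[[568.02790012  42.48559991 150.        ]]
[286.6 185.4] 0.97 [604.60318405  54.22265847 170.        ]
[354.4 318.1] 0.71 [357.59083219 -75.85260003 170.        ]
[218.5 297.3] 0.5 [392.66809573 177.53820398 170.        ]
t 28.8 pos [480.3  24.2 240.9] rpy [-3.141e+00 -8.000e-04  1.992e-01] F [-0.4  0.5  0.7] M [-0.01 -0.   -0.01] op 0.499 g 0.0
```

```bash
python3 -c "
from cell import env
print(env.job_done())"
```

```text
the job is handed in; nothing more can be done
None
```

The job is handed in: I touched the mill three times at about 5 N, seated the crank fully home, wound it clockwise past the left and let go; the arm ended about 3° off straight back because it shifted slightly on release.

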